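# Clear, align and press home the access panel of the flow hood's pre-filter box

### The arm

A 6-joint arm with a two-finger parallel gripper is mounted at the origin on the work surface. World frame = base frame: x ahead of the robot, y to its left, z up, the work surface at z = 0. Lengths are in m, angles in rad, forces in N, time in s.
With the tool pointing down it reaches from about 0.375 to 0.975 m from the base axis. Payload 3.8 kg.
Tool frame: the origin (TCP) lies at the very end of the fingers, on their centre line; the grasp point (between the pads) lies 19 mm behind it; z points along the fingers, y is the direction in which the jaws open and shut (so a half turn about z gives the same grasp; the last joint's range is limited). The gripper opens to 85 mm and grips with 20 to 120 N. Pads are 22 mm wide; open, the fingers measure 114 mm over their backs; the gripper's body (76 mm by 85 mm) begins 54 mm behind the grasp point. The pads swing forward as they close: fully open they stand 13 mm farther back than shut.
Start: joints at [-1.308, 0.264, 1.604, -0, 1.274, -0.037], TCP at [0.199, -0.645, 0.231] pointing down, gripper open.
Joint ranges: [-2.63, 2.63], [-0.94, 2.18], [0.31, 2.57], [-1.31, 4.45], [0, 2.66], [-2.55, 2.55]. Speed limits (rad/s): [2.57, 2.57, 3.14, 3.14, 3.14, 3.14].

### API

Orientations are given as a rotation vector (axis times angle).
In Python, from workcell import bot, viewer, finish_job gives the robot as it stands.
- The arm moves only by the tool servo_tool, never from a script. Its argument "plan" is a list that holds one entry, the list of rows, each a list of 6 numbers: the shift along the tool's x, y, z in cm, then the turn, a rotation vector about the tool's x, y, z in degrees. A call has 1 to 20 rows; each row is the pose to reach, as a shift and turn from the pose measured when the call began, along the tool's axes at that moment; what a row does not reach only later rows make up. A row lasts 1/12 s, in which the tool goes at most 41.7 mm and 7.16 degrees, less where a joint would pass 70% of its speed; a pose out of reach is approached as far as the arm can. A call with a gripper value outside its range is refused whole. "claw" is the finger opening in cm, from 0 to 8.54, set as the call begins (left out, the last holds). The fingers move at their own pace and stop on an object; "grip_force" is the grip in N (left out, the last holds). Time passes only in rows, so rows that repeat a pose let the fingers close. It gives the time, the measured TCP pose, the force and the opening at its end, in the units of the state.
- bot.read_state(): the state, without advancing time (a new reading comes with each control period).
- viewer.read_camera(name): name is "side" or "top" or "wrist"; returns a dict with "color" (420x560x3 uint8, red, green, blue), "fx", "fy", "cx", "cy" (pixels), "k1" (the pictures are not rectified: a ray, as slopes to the right and down, at radius r is drawn at 1 + k1 r^2 times it, then the intrinsics apply), "eye" and "rotation" of the camera in the world; the wrist camera has in their place "T_tool_cam" (4x4, takes a point from camera to tool coordinates, whose origin is the TCP and whose axes are the flange's). Camera axes: x right, y down, z forward; pixel columns grow to the right and rows downward; lengths in m; the calibration is good to about 2 mm. A picture is of the moment at which its call begins: read the wrist's pose just before it. There is no depth.
- finish_job(): hands the job in, once; it reports no verdict.
The state is a dict: "time": time; "q": joint angles; "joint_vel": joint speeds; "joint_torque": joint torques, N m; "tool_pos": TCP position; "tcp_rot": TCP orientation; "wrist_force": force on the tool from outside, world axes, zero at the start; "torque": the same for the moment, N m; "width": opening from 0.0 (shut) to 1.0 (fully open).
Only numpy, scipy, OpenCV 4.12 (cv2) and the standard library are available. Lean on these libraries where they do the work, as an engineer would, in place of code of your own. Each camera call takes 0.05 s, during which the arm holds its last target.

### The job

A square bottle has toppled onto the raised access panel of the pre-filter box: first stand it upright, cap up, wholly on the flat steel tray and let go of it. Then turn the slotted quarter-turn fastener on the panel until its slot lines up with the two index marks, and after that press the panel down with the fingers until it is fully home against its frame. Finish while still holding the panel pressed down, and leave the other things on the bench where they are.

Things in the scene. Friction and masses are not known exactly. Their poses are not given: they have to be found in the camera images.
- bottle_mid (a point): Centre of the main part, 48x48x76 mm, of a white square bottle lying on the panel, cap roughly away from the robot; then a short shoulder and a round grey cap 30 mm across; 100 mm in all, about 0.25 kg. This point: 38 mm from the flat foot, 62 mm from the cap's top, 24 mm from the sides. x axis runs foot to cap (up when upright); z starts up. Stands 38 mm above its support.
- tray_top (a point): centre of the top face of the flat square steel tray (a plain plate without a rim) fixed on the bench on the robot's left; 180 x 180 mm, 6 mm thick, top 6 mm above the bench; x and y along its edges, z up.
- housing_top (a point): Centre of the top of the fixed white pre-filter box's aluminium frame, 75 mm above the bench, z up; box 190 mm along its x, 300 mm along y. The grey panel, same outline, 6 mm thick, floats on springs 8 mm above the frame (its top 89 mm above the bench). The fastener's axis is at x 0, y +100 mm from here, round a fixed stud whose 26 mm bar lies along the box's x.
- panel (a joint): How far the panel is pressed down, m: 0 = floating 8 mm above the frame, 0.008 = fully home against the frame. Spring force about 6 N at the start, 11 N fully home. Unless the fastener's slot is in line with the index marks, the stud's bar blocks it after about 1 mm.
- panel_press (a point): point on the panel's top face, in the wide bare part of the panel where the bottle starts; good place to press, moves down with the panel; axes as the box. Clear for at least 85 mm in x and 100 mm in y on both sides once the bottle is gone.
- fastener (a joint): Turn of the fastener, rad, growing clockwise seen from above: 0 = slot square to the index marks (along the box's y), 1.571 = slot in line with them and the stud's bar (along the box's x). Starts at 0.1 to 0.6. Free from -0.2 to 1.95 with light friction (0.05 N m), no click or stop at alignment; stays where it is left.
- fastener_grip (a point): On the fastener's axis, 24 mm above the panel's top, 10 mm below the fastener's top. Aluminium: two parallel upright cheeks 9 mm thick, 40 mm long, 34 mm above the panel, a 9 mm slot between; 27 mm over the outer faces. Low flanges 45 mm across. y axis along slot and cheeks, x across (pinch this way), z up. Index marks: two dark 32 mm lines on the panel, either side of it along the box's x.
- dish_stack: stack of four clear covered culture dishes, 94 mm across, 64 mm tall, on the bench beyond the box and tray; origin at the centre of its underside
- dish_pair: two stacked clear covered culture dishes, 94 mm across, 32 mm tall, on the bench near the robot; origin at the centre of its underside
- glass_dish: empty shallow round glass dish, 100 mm across, 18 mm tall, on the bench beyond the tray; origin at the centre of its underside
- jar: amber glass jar, 60 mm across, 70 mm tall, on the bench to the left; origin at the centre of its underside
- wash_bottle: round white bottle with black cap, 66 mm across, 170 mm tall, standing on the bench to the left; origin at the centre of its underside
There are look-alikes about, which are no part of the job. What is shaped like the part that bears bottle_mid but yellow is not meant.

How it is judged:
On the way, in this order (a step that is already met when the one before it is completed fails the run):
1. the bottle stands upright on the tray, released and at rest (angle between bottle_mid's own x axis and vertical below 0.12 rad and x of bottle_mid in the frame of tray_top between -0.066 and 0.066 m and y of bottle_mid in the frame of tray_top between -0.066 and 0.066 m and z of bottle_mid in the frame of tray_top between 0.031 and 0.045 m and contact force between bottle and the fingers below 0.1 N and linear speed of bottle below 0.03 m/s), for 0.3 s.
2. the fastener's slot is in line with the index marks, within 0.17 rad (value of joint fastener between 1.4008 and 1.7408 rad), for 0.2 s.
At the end, for the whole second after the job is handed in: Bottle upright within 0.12 rad, untouched, at rest, its axis within 66 mm of the tray's centre along both edges; slot within 0.17 rad of the index marks; panel at least 6.5 of its 8 mm down with the fingers pressing on it by more than 5 N (all of step 1 and all of step 2 and value of joint panel above 0.0065 m and contact force between the fingers and panel above 5 N); the arm keeps its last pose, push and grip.
It fails at once if another thing on the bench is pushed more than 40 mm away or tipped over (distance of any of dish_stack, dish_pair, glass_dish, jar, wash_bottle from where it was at the start of the episode above 0.04 m or angle between any of dish_stack, dish_pair, glass_dish, jar, wash_bottle's own z axis and vertical above 0.5 rad).
It also fails if it takes over 64 s, if anything falls off the work surface, if the arm or the gripper's body presses on something with over 40 N, if the wrist force passes 120 N, or if a joint passes its speed limit or range.

## Working session

There is one attempt and no reset: what is moved stays moved. The work goes in short steps, Python scripts to look and compute and a tool call to move; the robot and the scene stay as the last step left them, time stands still between calls to the robot, and variables do not carry over. Pictures are saved under pics/ and viewed, and the job is handed in when it is done.

Besides the shell and the picture viewer there is one more tool, called after "Request:" as name([rows], argument=value, ...), one row to a line, values as JSON. servo_tool: Moves the arm, as the interface text tells. Its arguments: {"type":"object","properties":{"plan":{"type":"array"},"claw":{"type":"number"},"grip_force":{"type":"number"}},"required":["plan"]}

```bash
mkdir -p pics; ls
cat > h.py <<'E'
import numpy as np, cv2
from scipy.spatial.transform import Rotation as R
from workcell import bot, viewer
def cam(n):
    s=bot.read_state(); c=viewer.read_camera(n); c=dict(c)
    if n=='wrist':
        T=np.eye(4);T[:3,:3]=R.from_rotvec(s['tcp_rot']).as_matrix();T[:3,3]=s['tool_pos']
        W=T@np.array(c['T_tool_cam']); c['eye']=W[:3,3]; c['rotation']=W[:3,:3]
    c['eye']=np.array(c['eye']);c['rotation']=np.array(c['rotation'])
    return c
def save(c,f): cv2.imwrite('pics/'+f,np.array(c['color'])[:,:,::-1])
def ray(c,u,v):
    x=(u-c['cx'])/c['fx'];y=(v-c['cy'])/c['fy']; rd=np.hypot(x,y); r=rd
    for _ in range(30): r=rd/(1+c['k1']*r*r)
    s=1/(1+c['k1']*r*r); d=c['rotation']@np.array([x*s,y*s,1]); return d/np.linalg.norm(d)
def onz(c,u,v,z):
    d=ray(c,u,v); return c['eye']+d*(z-c['eye'][2])/d[2]
def proj(c,p):
    q=c['rotation'].T@(np.array(p)-c['eye']); x,y=q[:2]/q[2]; s=1+c['k1']*(x*x+y*y)
    return np.array([c['fx']*x*s+c['cx'],c['fy']*y*s+c['cy']])
E
python3 - <<'E'
from h import *
for n in ('top','side','wrist'):
    c=cam(n); save(c,n+'0.png'); print(n,c['eye'],c['rotation'].round(3).tolist(),c['fx'],c['k1'])
print(bot.read_state())
E
```

```text
pics
top [0.37501947 0.01726941 1.21310108] [-2.101, 2.155, -0.188] 418.2698093472126 -0.09810804081034302
side [0.46218947 0.70577073 0.9039314 ] [-0.199, 2.9, -1.095] 400.70142772256463 -0.01750060942035808
wrist [ 0.27791148 -0.62043358  0.37251549] [[0.297, -0.905, -0.304], [-0.955, -0.282, -0.093], [-0.002, 0.318, -0.948]] 377.3849310731816 -0.10493991476879459
{'time': 0.15, 'q': array([-1.30795047e+00,  2.64617607e-01,  1.60509232e+00,  2.17999680e-05,
        1.27368923e+00, -3.69023040e-02]), 'joint_vel': array([-0.00051076, -0.00136513, -0.00394353,  0.00093536, -0.00043663,
        0.00033518]), 'joint_torque': array([ 1.37590332e-04, -5.15906453e+01, -3.67958128e+01, -5.35930690e-05,
        8.02916213e-03,  1.98837904e-05]), 'tool_pos': array([ 0.19916693, -0.64434196,  0.23020545]), 'tcp_rot': array([-3.10459934e+00, -4.68804277e-01,  2.87203705e-04]), 'wrist_force': array([-0.18259985, -0.88555119,  0.29818897]), 'torque': array([-0.0006604 ,  0.03988881, -0.00550682]), 'width': 0.9973543572763559}
```

Rotation of fixed cameras is a rotation vector; fix that.

```bash
sed -i "s/    c\['eye'\]=np.array(c\['eye'\]);c\['rotation'\]=np.array(c\['rotation'\])/    c['eye']=np.array(c['eye']);r=np.array(c['rotation']);c['rotation']=R.from_rotvec(r).as_matrix() if r.size==3 else r/" h.py; grep -n from_rotvec h.py
```

```text
7:        T=np.eye(4);T[:3,:3]=R.from_rotvec(s['tcp_rot']).as_matrix();T[:3,3]=s['tool_pos']
9:    c['eye']=np.array(c['eye']);r=np.array(c['rotation']);c['rotation']=R.from_rotvec(r).as_matrix() if r.size==3 else r
```

View pics/top0.png

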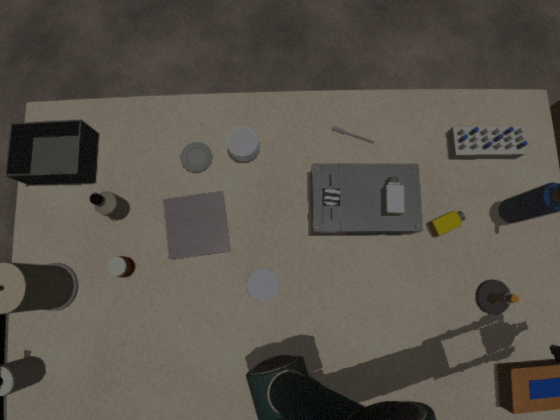

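View pics/side0.png

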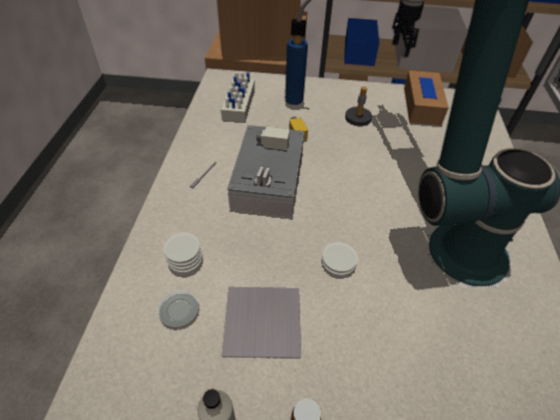

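Top view: the white bottle is at (395,196) on the grey panel, cap upward in the image (away from the robot). The yellow look-alike is at (447,223), the fastener at (332,197) and the tray at (197,225). For bottle_mid the candidates are white (395,196), yellow (447,223) and the round wash bottle (105,203). I choose white (395,196) and will check it in a crop.

Run:
```python
from h import *
c=cam('top'); im=np.array(c['color'])[:,:,::-1]
cr=im[150:245,300:470]; cv2.imwrite('pics/topcrop.png',cv2.resize(cr,None,fx=4.5,fy=4.5,interpolation=cv2.INTER_CUBIC))
s=cam('side'); im2=np.array(s['color'])[:,:,::-1]
cv2.imwrite('pics/sidecrop.png',cv2.resize(im2[115:220,220:320],None,fx=5.5,fy=5.5,interpolation=cv2.INTER_CUBIC))
cv2.imwrite('pics/traycrop.png',cv2.resize(im[180:270,150:245],None,fx=6,fy=6,interpolation=cv2.INTER_CUBIC))
```

```text
(no output)
```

View pics/topcrop.png

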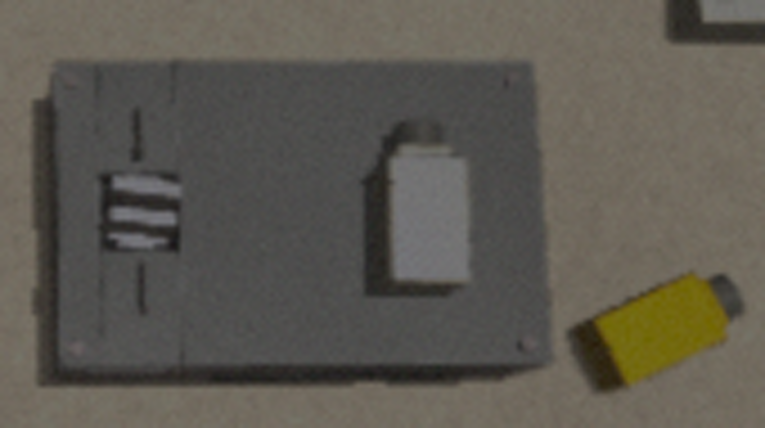

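View pics/sidecrop.png

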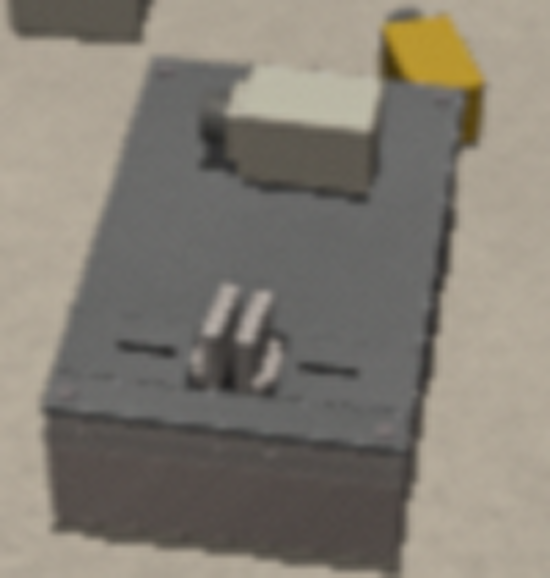

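View pics/traycrop.png

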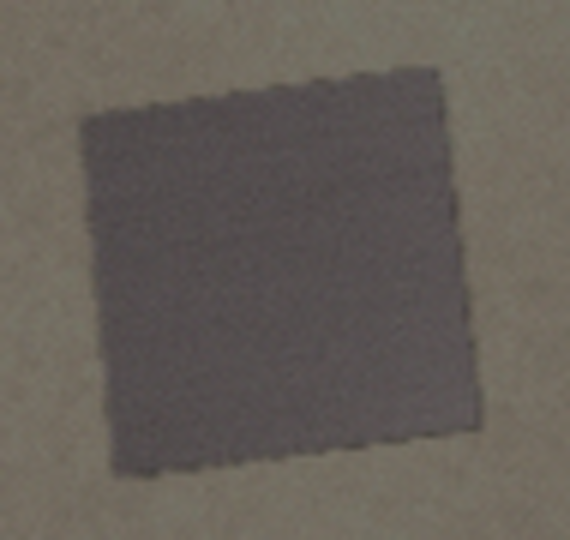

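Run:
```python
from h import *
np.set_printoptions(precision=4,suppress=True)
c=cam('top'); s=cam('side')
def pts(c,L,f,ox,oy,z):
    P=np.array([onz(c,(x+.5)/f-.5+ox,(y+.5)/f-.5+oy,z) for x,y in L]); print(P[:,:2].tolist() and P[:,:2].round(4).tolist(),'mean',P.mean(0)); return P
print('panel top');P=pts(c,[(52,62),(530,62),(549,360),(61,365)],4.5,300,150,.089)
d=(P[0]+P[3]-P[1]-P[2]);print('y dir',np.degrees(np.arctan2(-d[0],d[1])),[np.linalg.norm(P[i]-P[i-1]) for i in range(4)])
print('panel side');Q=pts(s,[(155,60),(463,92),(410,450),(45,410)],5.5,220,115,.089)
print([np.linalg.norm(Q[i]-Q[i-1]) for i in range(4)])
print('bottle top');B=pts(c,[(389,157),(466,157),(469,283),(392,283)],4.5,300,150,.137)
d=B[0]+B[1]-B[2]-B[3];print('axis ang',np.degrees(np.arctan2(d[1],d[0])),[np.linalg.norm(B[i]-B[i-1]) for i in range(4)])
print('bottle side');B=pts(s,[(252,66),(381,82),(376,131),(231,114)],5.5,220,115,.137)
d=B[0]+B[3]-B[1]-B[2];print('axis ang',np.degrees(np.arctan2(d[1],d[0])),[np.linalg.norm(B[i]-B[i-1]) for i in range(4)])
print('tray');T=pts(c,[(82,118),(438,68),(483,430),(113,477)],6,150,180,.006)
d=T[0]+T[3]-T[1]-T[2];print(np.degrees(np.arctan2(-d[0],d[1])))
print('tray side');pts(s,[(227,288),(300,288),(301,356),(223,355)],1,0,0,.006)
print('fast top');pts(c,[(141,213)],4.5,300,150,.123)
print('slot');F=pts(c,[(112,198),(178,204),(110,229),(176,232)],4.5,300,150,.123)
print('fast side');pts(s,[(232,285),(262,290),(209,325),(240,335)],5.5,220,115,.123)
for n,p in dict(pair=(263,285),stack=(243,145),glass=(196,157),jar=(121,266),wash=(105,203)).items(): print(n,onz(c,*p,.03))
```

```text
panel top
[[0.6851, -0.0604], [0.6784, -0.359], [0.4919, -0.3553], [0.4972, -0.0589]] mean [ 0.5882 -0.2084  0.089 ]
y dir -1.1668553139700728 [np.float64(0.18789201102450054), np.float64(0.29865633462433383), np.float64(0.1865622959902787), np.float64(0.2964158738043055)]
panel side
[[0.6769, -0.3563], [0.4907, -0.3529], [0.4938, -0.0585], [0.6821, -0.0596]] mean [ 0.5859 -0.2068  0.089 ]
[np.float64(0.2967499047851475), np.float64(0.1861661651102971), np.float64(0.29437621387566704), np.float64(0.18834248178065052)]
bottle top
[[0.6095, -0.2535], [0.6084, -0.2995], [0.5333, -0.2955], [0.5345, -0.2501]] mean [ 0.5714 -0.2747  0.137 ]
axis ang -2.8038358835283548 [np.float64(0.075017716573409), np.float64(0.04596013542067347), np.float64(0.07518528200387747), np.float64(0.04540544417162582)]
bottle side
[[0.6091, -0.2964], [0.5354, -0.2927], [0.5335, -0.2491], [0.6144, -0.2521]] mean [ 0.5731 -0.2726  0.137 ]
axis ang -2.46476203593443 [np.float64(0.04463754403773359), np.float64(0.07380314315737226), np.float64(0.04356348643245826), np.float64(0.08088028170396684)]
tray
[[0.6106, 0.3754], [0.631, 0.1984], [0.4529, 0.1768], [0.434, 0.3563]] mean [0.5321 0.2767 0.006 ]
6.288278103157357
tray side
[[0.6349, 0.2049], [0.4512, 0.1791], [0.4336, 0.3529], [0.6085, 0.3748]] mean [0.5321 0.2779 0.006 ]
fast top
[[0.5823, -0.1072]] mean [ 0.5823 -0.1072  0.123 ]
slot
[[0.5918, -0.0904], [0.5872, -0.1294], [0.5732, -0.0885], [0.5704, -0.1274]] mean [ 0.5806 -0.1089  0.123 ]
fast side
[[0.5954, -0.1302], [0.5795, -0.1287], [0.6026, -0.0989], [0.5858, -0.0939]] mean [ 0.5908 -0.1129  0.123 ]
pair [0.3552 0.0823 0.03  ]
stack [0.763  0.1347 0.03  ]
glass [0.7303 0.274  0.03  ]
jar [0.4154 0.4871 0.03  ]
wash [0.5994 0.5427 0.03  ]
```

```bash
cat >> h.py <<'E'
def down(ang): # tool z down, tool x at ang deg in world
    a=np.radians(ang);x=np.array([np.cos(a),np.sin(a),0]);z=np.array([0,0,-1.]);return np.c_[x,np.cross(z,x),z]
def row(p,Rt):
    s=bot.read_state();R0=R.from_rotvec(s['tcp_rot']).as_matrix()
    d=R0.T@(np.array(p)-s['tool_pos'])*100; w=np.degrees(R.from_matrix(R0.T@Rt).as_rotvec())
    print('row',d.round(2).tolist(),w.round(2).tolist(),'|d|cm',np.linalg.norm(d).round(2))
def st():
    s=bot.read_state();print('t',s['time'],'q',s['q'].round(3).tolist(),'p',s['tool_pos'].round(4).tolist(),'R',R.from_rotvec(s['tcp_rot']).as_matrix().round(3).tolist(),'F',s['wrist_force'].round(2).tolist(),'w',round(s['width'],3))
    open('log.txt','a').write(repr((s['q'].tolist(),s['tool_pos'].tolist(),s['tcp_rot'].tolist()))+'\n')
E
python3 -c "
from h import *
st();row([.592,-.274,.21],down(-2.6))"
```

```text
t 0.35 q [-1.308, 0.264, 1.604, 0.0, 1.274, -0.037] p [0.1993, -0.6447, 0.2309] R [[0.955, 0.295, -0.0], [0.295, -0.955, 0.001], [0.0, -0.001, -1.0]] F [-1.03, 0.14, 0.14] w 0.999
row [48.47, -23.82, 2.11] [-0.03, 0.0, 19.78] |d|cm 54.05
```

Request:
servo_tool([
  [[10, -5, 0.4, 0, 0, 4], [20, -10, 0.8, 0, 0, 8], [30, -15, 1.2, 0, 0, 12], [40, -20, 1.6, 0, 0, 16], [48.5, -23.8, 2.1, 0, 0, 19.8], [48.5, -23.8, 2.1, 0, 0, 19.8], [48.5, -23.8, 2.1, 0, 0, 19.8], [48.5, -23.8, 2.1, 0, 0, 19.8], [48.5, -23.8, 2.1, 0, 0, 19.8], [48.5, -23.8, 2.1, 0, 0, 19.8], [48.5, -23.8, 2.1, 0, 0, 19.8], [48.5, -23.8, 2.1, 0, 0, 19.8], [48.5, -23.8, 2.1, 0, 0, 19.8], [48.5, -23.8, 2.1, 0, 0, 19.8], [48.5, -23.8, 2.1, 0, 0, 19.8], [48.5, -23.8, 2.1, 0, 0, 19.8], [48.5, -23.8, 2.1, 0, 0, 19.8]],
], claw=8.54, grip_force=60)

```text
time: 1.77
tool_pos: [0.5916, -0.2749, 0.2101]
tcp_rot: [-3.141, 0.073, 0.001]
wrist_force: [-0.6, 0.1, 0.4]
width: 1.001
```

```bash
python3 -c "
from h import *
st();c=cam('wrist');save(c,'w1.png');print(proj(c,[.572,-.2737,.137]),proj(c,[.589,-.108,.123]))"
```

```text
t 1.7667 q [-0.473, 0.235, 1.679, -0.0, 1.228, 1.144] p [0.5916, -0.2749, 0.2101] R [[0.999, -0.047, -0.001], [-0.047, -0.999, 0.0], [-0.001, -0.0, -1.0]] F [-0.62, 0.14, 0.36] w 1.001
[278.66087531 255.39538685] [ 36.8488065  231.88630918]
```

View pics/w1.png

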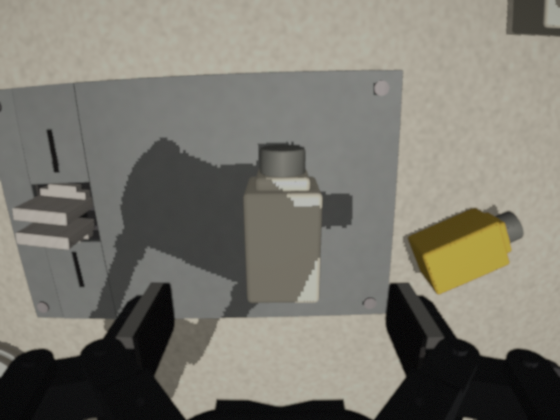

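Wrist view: the white bottle's top face has corners at about (245,193), (321,193), (320,302) and (247,302), with its grey cap at (282,160) pointing up. The yellow one is clear of it at (465,250).

```bash
python3 -c "
from h import *
np.set_printoptions(precision=4,suppress=True)
c=cam('wrist')
P=np.array([onz(c,*p,.137) for p in [(245,194),(321,194),(320,302),(247,302)]]);print(P[:,:2],P.mean(0))
d=P[0]+P[1]-P[2]-P[3];print(np.degrees(np.arctan2(d[1],d[0])))
print('marks',[onz(c,*p,.089)[:2] for p in [(50,131),(57,171),(74,254),(80,286)]])
print('corners',[onz(c,*p,.089)[:2] for p in [(402,70),(389,314),(38,318),(0,90)]])
print('cheeks',[onz(c,*p,.123)[:2] for p in [(18,209),(40,198),(80,212),(50,184),(88,191),(20,233),(72,240)]])
"
```

```text
[[ 0.6128 -0.2559]
 [ 0.6107 -0.301 ]
 [ 0.5366 -0.2997]
 [ 0.5388 -0.2515]] [ 0.5747 -0.277   0.137 ]
-2.1738191647011185
marks [array([ 0.6533, -0.1128]), array([ 0.6238, -0.1119]), array([ 0.5565, -0.1103]), array([ 0.5276, -0.1085])]
corners [array([ 0.681 , -0.3618]), array([ 0.4911, -0.3615]), array([ 0.4965, -0.0607]), array([ 0.6857, -0.079 ])]
cheeks [array([ 0.606 , -0.0983]), array([ 0.6129, -0.1169]), array([ 0.6018, -0.1435]), array([ 0.622 , -0.1265]), array([ 0.6158, -0.1521]), array([ 0.5886, -0.0949]), array([ 0.5821, -0.1331])]
```

Request:
servo_tool([
  [[0.15, 0.15, 3.5, 0, 0, 0], [0.15, 0.15, 7, 0, 0, 0], [0.15, 0.15, 10, 0, 0, 0], [0.15, 0.15, 11.4, 0, 0, 0], [0.15, 0.15, 11.4, 0, 0, 0], [0.15, 0.15, 11.4, 0, 0, 0]],
], claw=8.54)

```text
time: 2.37
tool_pos: [0.5922, -0.2775, 0.096]
tcp_rot: [-3.14, 0.077, 0.002]
wrist_force: [0.5, 0.2, 0.4]
width: 1.002
```

Request:
servo_tool([
  [[0, 0, 0, 0, 0, 0], [0, 0, 0, 0, 0, 0], [0, 0, 0, 0, 0, 0], [0, 0, 0, 0, 0, 0], [0, 0, 0, 0, 0, 0], [0, 0, 0, 0, 0, 0], [0, 0, 0, 0, 0, 0], [0, 0, 0, 0, 0, 0]],
], claw=3, grip_force=60)

```text
time: 3.03
tool_pos: [0.5937, -0.2781, 0.0978]
tcp_rot: [3.14, -0.077, 0.003]
wrist_force: [1.2, -0.5, 5.7]
width: 0.552
```

```bash
python3 -c "
from h import *
st();c=cam('wrist');save(c,'w2.png')"
```

```text
t 3.0333 q [-0.476, 0.334, 1.772, 0.0, 1.033, 1.143] p [0.5937, -0.2781, 0.0978] R [[0.999, -0.049, 0.002], [-0.049, -0.999, -0.001], [0.002, 0.001, -1.0]] F [1.24, -0.5, 5.66] w 0.552
```

View pics/w2.png

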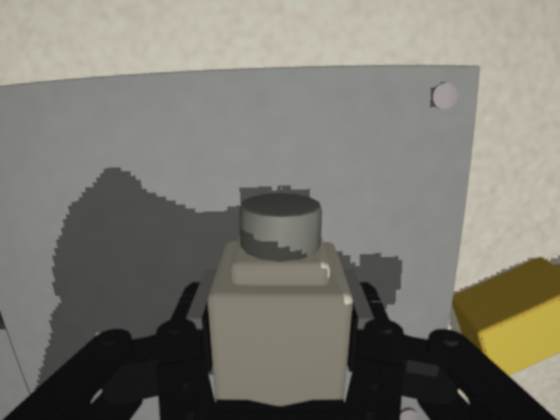

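The fingers hold the bottle: opening 0.55, about 47 mm, cap up at (280,220). Next I lift it and check the arm kinematics.

Request:
servo_tool([
  [[0, 0, -2, 0, 0, 0], [0, 0, -5, 0, 0, 0], [0, 0, -9, 0, 0, 0], [0, 0, -13, 0, 0, 0], [0, 0, -17, 0, 0, 0], [0, 0, -17, 0, 0, 0], [0, 0, -17, 0, 0, 0]],
])

```text
time: 3.67
tool_pos: [0.5945, -0.2785, 0.2709]
tcp_rot: [3.138, -0.076, 0.011]
wrist_force: [-0.9, 0.4, -2.7]
width: 0.55
```

Run:
```python
from h import *
st()
from scipy.optimize import least_squares
L=[eval(l) for l in open('log.txt')]
s=bot.read_state()
# test orientation hypothesis
def Rq(q,s1=1,s4=1,s6=1): return (R.from_euler('z',q[0])*R.from_euler('y',q[1]+q[2])*R.from_euler('z',s4*q[3])*R.from_euler('y',q[4])*R.from_euler('z',s6*q[5])).as_matrix()
for s6 in (1,-1):
    print(s6)
    for q,p,r in L: print((Rq(q,1,1,s6).T@R.from_rotvec(r).as_matrix()).round(3).tolist())
```

```text
t 3.6667 q [-0.476, 0.204, 1.605, 0.0, 1.326, 1.143] p [0.5945, -0.2785, 0.2709] R [[0.999, -0.049, 0.007], [-0.049, -0.999, -0.003], [0.007, 0.003, -1.0]] F [-0.85, 0.39, -2.74] w 0.55
1
[[0.0, -1.0, -0.0], [1.0, 0.0, 0.0], [-0.0, -0.0, 1.0]]
[[0.0, -1.0, -0.0], [1.0, 0.0, 0.0], [-0.0, -0.0, 1.0]]
[[0.0, -1.0, -0.0], [1.0, 0.0, -0.0], [0.0, -0.0, 1.0]]
[[0.0, -1.0, -0.0], [1.0, 0.0, 0.0], [-0.0, -0.0, 1.0]]
-1
[[0.074, -0.997, -0.0], [0.997, 0.074, 0.0], [-0.0, -0.0, 1.0]]
[[-0.753, 0.658, 0.0], [-0.658, -0.753, -0.0], [-0.0, -0.0, 1.0]]
[[-0.754, 0.656, 0.0], [-0.656, -0.754, -0.0], [0.0, -0.0, 1.0]]
[[-0.755, 0.656, -0.0], [-0.656, -0.755, -0.0], [-0.0, -0.0, 1.0]]
```

```bash
python3 -c "
from h import *
row([.52,.15,.30],down(75))
"
```

```text
row [-9.51, -42.43, -3.1] [0.4, -0.21, -77.78] |d|cm 43.59
```

Request:
servo_tool([
  [[-0.7, -3, -0.5, 0, 0, -6], [-1.4, -6, -1, 0, 0, -12], [-2.1, -10, -1.5, 0, 0, -18], [-2.9, -14, -2, 0, 0, -24], [-3.8, -18, -2.4, 0, 0, -30], [-4.7, -22, -2.7, 0, 0, -36], [-5.6, -26, -3.1, 0, 0, -42], [-6.5, -30, -3.1, 0, 0, -48], [-7.4, -34, -3.1, 0, 0, -54], [-8.3, -38, -3.1, 0, 0, -60], [-9.5, -42.4, -3.1, 0, 0, -66], [-9.5, -42.4, -3.1, 0, 0, -72], [-9.5, -42.4, -3.1, 0, 0, -77.8], [-9.5, -42.4, -3.1, 0, 0, -77.8], [-9.5, -42.4, -3.1, 0, 0, -77.8]],
])

```text
time: 4.92
tool_pos: [0.5185, 0.1495, 0.2969]
tcp_rot: [2.491, 1.907, -0.003]
wrist_force: [-0.0, -0.4, -3.4]
width: 0.554
```

```bash
python3 -c "
from h import *
st()"
```

```text
t 4.9167 q [0.238, -0.028, 1.808, -0.005, 1.361, 0.502] p [0.5185, 0.1495, 0.2969] R [[0.261, 0.965, 0.001], [0.965, -0.261, -0.005], [-0.004, 0.002, -1.0]] F [-0.02, -0.4, -3.44] w 0.554
```

Request:
servo_tool([
  [[0, 0, 0, 0, 5, 0], [0, 0, 0, 0, 10, 0], [0, 0, 0, 0, 15, 0], [0, 0, 0, 0, 20, 0], [0, 0, 0, 0, 25, 0], [0, 0, 0, 0, 30, 0], [0, 0, 0, 0, 30, 0], [0, 0, 0, 0, 30, 0]],
])

```text
time: 5.58
tool_pos: [0.5176, 0.1474, 0.2947]
tcp_rot: [-2.204, -1.677, -0.58]
wrist_force: [-0.6, -0.4, -3.5]
width: 0.553
```

Run:
```python
from h import *
st()
from scipy.optimize import least_squares
L=[eval(l) for l in open('log.txt')]
def Rq(q,s4=1): return (R.from_euler('z',q[0])*R.from_euler('y',q[1]+q[2])*R.from_euler('z',s4*q[3])*R.from_euler('y',q[4])*R.from_euler('z',q[5]+np.pi/2)).as_matrix()
for s4 in (1,-1): print(s4,np.abs(Rq(L[-1][0],s4)-R.from_rotvec(L[-1][2]).as_matrix()).max())
```

```text
t 5.5833 q [-0.091, -0.138, 1.996, 0.541, 1.236, 0.009] p [0.5176, 0.1474, 0.2947] R [[0.232, 0.964, 0.129], [0.838, -0.266, 0.476], [0.494, -0.002, -0.87]] F [-0.65, -0.36, -3.53] w 0.553
1 6.661338147750939e-16
-1 0.9872999688378818
```

```bash
cat > kin.py <<'E'
from h import *
from scipy.optimize import least_squares
def Rq(q): return (R.from_euler('z',q[0])*R.from_euler('y',q[1]+q[2])*R.from_euler('z',q[3])*R.from_euler('y',q[4])*R.from_euler('z',q[5]+np.pi/2)).as_matrix()
def fk(q,k):
    d1,a1,L2,a3,L4,a6,L6=k; A=q[1]+q[2]
    r=a1+L2*np.sin(q[1])+a3*np.cos(A)+L4*np.sin(A); z=d1+L2*np.cos(q[1])-a3*np.sin(A)+L4*np.cos(A)
    W=R.from_euler('z',q[0]).apply([r,0,z]); M=Rq(q)
    B=(R.from_euler('z',q[0])*R.from_euler('y',A)*R.from_euler('z',q[3])*R.from_euler('y',q[4])).as_matrix()
    return W+a6*B[:,0]+L6*M[:,2]
def fit():
    L=[eval(l) for l in open('log.txt')]
    f=lambda k:np.concatenate([(fk(q,k)-p) for q,p,r in L]+[[1e-4*(k[1]),1e-4*k[5],1e-4*(k[0]-.3)]])
    s=least_squares(f,[.3,0,.4,0,.4,0,.25]); return s.x,np.abs(s.fun).max()
E
python3 -c "
from kin import *
print(fit())"
```

```text
(array([0.24762936, 0.15475853, 0.5165141 , 0.00452663, 0.56737073,
       0.15585922, 0.34426187]), np.float64(0.02451406220852627))
```

```bash
python3 -c "
from kin import *
import kin
L=[eval(l) for l in open('log.txt')]
for q,p,r in L: 
    q=np.array(q);W=R.from_euler('z',-q[0]).apply(p);print(q.round(3),W.round(4),R.from_euler('z',-q[0]).apply(Rq(q)[:,2]).round(3))
rng=np.random.default_rng(0);best=[]
f=lambda k:np.concatenate([(fk(q,k)-p) for q,p,r in L])
for i in range(60):
    s=least_squares(f,rng.uniform([.1,-.1,.2,-.2,.2,-.1,.1],[.5,.2,.6,.2,.6,.1,.4]));best.append((s.cost,np.abs(s.fun).max(),s.x.round(4).tolist()))
best.sort();[print(b) for b in best[:4]]
"
```

```text
[-1.308  0.264  1.604  0.     1.274 -0.037] [0.6744 0.0249 0.2309] [-0.001  0.    -1.   ]
[-0.473  0.235  1.679 -0.     1.228  1.144] [0.6519 0.0249 0.2101] [-0.001 -0.    -1.   ]
[-0.476  0.334  1.772  0.     1.033  1.143] [0.6551 0.025  0.0978] [ 0.002  0.    -1.   ]
[-0.476  0.204  1.605  0.     1.326  1.143] [0.6561 0.0249 0.2709] [ 0.007  0.    -1.   ]
[ 0.238 -0.028  1.808 -0.005  1.361  0.502] [0.5391 0.0232 0.2969] [ 0.    -0.005 -1.   ]
[-0.091 -0.138  1.996  0.541  1.236  0.009] [0.502  0.194  0.2947] [ 0.085  0.486 -0.87 ]
(np.float64(0.0015541988336846468), np.float64(0.024514059040931138), [0.2476, 0.1548, 0.5165, 0.0045, 0.5674, 0.1559, 0.3443])
(np.float64(0.0015541988336846481), np.float64(0.02451405900320726), [0.2476, 0.1548, 0.5165, 0.0045, 0.5674, 0.1559, 0.3443])
(np.float64(0.0015541988336846492), np.float64(0.02451405899876946), [0.2476, 0.1548, 0.5165, 0.0045, 0.5674, 0.1559, 0.3443])
(np.float64(0.0015541988336846492), np.float64(0.024514059196568114), [0.2476, 0.1548, 0.5165, 0.0045, 0.5674, 0.1559, 0.3443])
```

```bash
cat > kin.py <<'E'
from h import *
from scipy.optimize import least_squares
def Rq(q): return (R.from_euler('z',q[0])*R.from_euler('y',q[1]+q[2])*R.from_euler('z',q[3])*R.from_euler('y',q[4])*R.from_euler('z',q[5]+np.pi/2)).as_matrix()
def fk(q,k,parts=False):
    d1,a1,L2,a3,L4,a6,L6,t=k; A=q[1]+q[2]
    Z=R.from_euler('z',q[0])
    E=Z.apply([a1+L2*np.sin(q[1]),0,d1+L2*np.cos(q[1])])
    W=E+Z.apply([a3*np.cos(A)+L4*np.sin(A),t,-a3*np.sin(A)+L4*np.cos(A)])
    B=(Z*R.from_euler('y',A)*R.from_euler('z',q[3])*R.from_euler('y',q[4])).as_matrix()
    T=W+a6*B[:,0]+L6*B[:,2]
    return (E,W,T) if parts else T
def fit():
    L=[eval(l) for l in open('log.txt')]; rng=np.random.default_rng(0);best=None
    f=lambda k:np.concatenate([(fk(q,k)-p) for q,p,r in L]+[[3e-3*(k[1]),3e-3*k[5],1e-3*k[3],1e-3*(k[0]-.3)]])
    for i in range(30):
        s=least_squares(f,rng.uniform([.1,-.1,.2,-.2,.2,-.1,.1,0],[.5,.2,.6,.2,.6,.1,.4,.05]))
        if best is None or s.cost<best.cost: best=s
    return best.x,np.abs(best.fun[:-4]).max()
E
python3 -c "
from kin import *
print(fit())"
```

```text
(array([ 2.51803543e-01, -8.38735945e-06,  5.12000219e-01,  1.40088992e-03,
        5.66200048e-01, -8.56195965e-06,  3.47702973e-01,  2.49000015e-02]), np.float64(3.2701693303271995e-07))
```

Run:
```python
from kin import *
k,_=fit(); np.set_printoptions(precision=3,suppress=True)
c=cam('side'); save(c,'s2.png'); q=bot.read_state()['q']
for P in fk(q,k,True): print(P, proj(c,P))
lo=np.array([-2.63,-.94,.31,-1.31,0,-2.55])+.05;hi=np.array([2.63,2.18,2.57,4.45,2.66,2.55])-.05
def ik(p,Rt,q0):
    f=lambda q:np.r_[(fk(q,k)-p)*5,R.from_matrix(Rq(q).T@Rt).as_rotvec()]
    s=least_squares(f,np.clip(q0,lo+.01,hi-.01),bounds=(lo,hi));return s.x,np.abs(s.fun).max()
tray=np.array([.532,.2773]);rng=np.random.default_rng(1)
for al in (0,6):
  for az in range(-30,211,20):
    h=np.array([np.cos(np.radians(az)),np.sin(np.radians(az)),0]);a=np.radians(al);up=np.array([0,0,1.])
    z=h*np.cos(a)-up*np.sin(a);x=up*np.cos(a)+h*np.sin(a);Rt=np.c_[x,np.cross(z,x),z]
    p=np.r_[tray,.066]+.015*h; best=None
    for q0 in [q,[0,.5,1.5,1.6,1.2,-1]]+[rng.uniform(lo,hi) for _ in range(6)]:
        s,e=ik(p,Rt,np.array(q0))
        if best is None or e<best[1]-1e-4: best=(s,e)
    s,e=best; E,W,T=fk(s,k,True)
    print(al,az,'err',round(e,4),s,'W',W,'A',round(s[1]+s[2],2))
```

```text
[-0.07   0.006  0.759] [728.294 -62.223]
[ 0.473 -0.017  0.598] [318.688  17.699]
[0.518 0.148 0.296] [277.91  199.253]
0 -30 err 0.2202 [ 0.956  0.773  2.241  4.4    1.558 -1.695] W [0.227 0.364 0.057] A 3.01
0 -10 err 0.0 [ 0.96   0.739  2.317  4.277  1.535 -1.648] W [0.204 0.335 0.066] A 3.06
0 10 err 0.0 [ 0.738  0.739  2.481  3.707  1.637 -1.529] W [0.204 0.22  0.066] A 3.22
0 30 err 0.0185 [ 0.332  0.778  2.52   2.944  1.742 -1.601] W [0.247 0.111 0.058] A 3.3
0 50 err 0.0 [-0.008  0.735  2.449  2.261  1.598 -1.603] W [0.318 0.022 0.066] A 3.18
0 70 err 0.0 [-0.144  0.746  2.266  1.775  1.545 -1.445] W [ 0.418 -0.035  0.066] A 3.01
0 90 err 0.0 [-0.15   0.803  2.039  1.427  1.615 -1.274] W [ 0.532 -0.055  0.066] A 2.84
0 110 err 0.0 [-0.093  0.889  1.795  1.169  1.761 -1.152] W [ 0.646 -0.035  0.066] A 2.68
0 130 err 0.0 [-0.003  0.987  1.555  0.962  1.944 -1.089] W [0.746 0.022 0.066] A 2.54
0 150 err 0.0 [ 0.104  1.085  1.331  0.77   2.137 -1.091] W [0.82  0.111 0.066] A 2.42
0 170 err 0.0 [ 0.222  1.171  1.145  0.553  2.316 -1.174] W [0.86  0.22  0.066] A 2.32
0 190 err 0.0 
[... 599 characters left out ...]
70 err 0.0 [-0.139  0.654  2.293  1.757  1.428 -1.379] W [ 0.419 -0.034  0.102] A 2.95
6 90 err 0.0 [-0.147  0.727  2.063  1.397  1.523 -1.222] W [ 0.532 -0.053  0.102] A 2.79
6 110 err 0.0 [-0.091  0.823  1.819  1.133  1.682 -1.119] W [ 0.645 -0.034  0.102] A 2.64
6 130 err 0.0 [-0.001  0.928  1.579  0.922  1.871 -1.075] W [0.745 0.024 0.102] A 2.51
6 150 err 0.0 [ 0.106  1.029  1.357  0.728  2.066 -1.095] W [0.818 0.112 0.102] A 2.39
6 170 err 0.0 [ 0.223  1.117  1.173  0.513  2.241 -1.19 ] W [0.858 0.22  0.102] A 2.29
6 190 err 0.0 [ 0.345  1.176  1.051  0.243  2.365 -1.378] W [0.858 0.335 0.102] A 2.23
6 210 err 0.0 [ 0.469  1.194  1.015 -0.08   2.398 -1.636] W [0.818 0.443 0.102] A 2.21
```

View pics/s2.png

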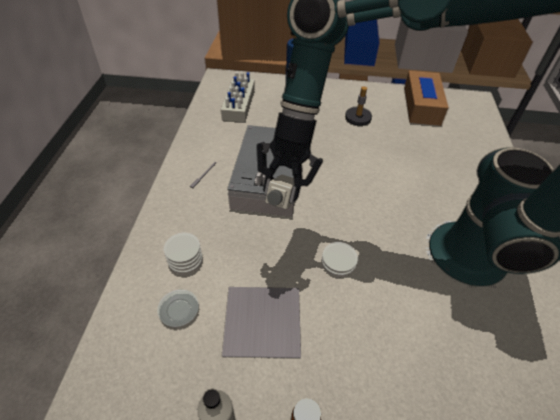

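```bash
cat >> h.py <<'E'
def horiz(az,al):
    h=np.array([np.cos(np.radians(az)),np.sin(np.radians(az)),0]);a=np.radians(al);up=np.array([0,0,1.])
    z=h*np.cos(a)-up*np.sin(a);x=up*np.cos(a)+h*np.sin(a);return np.c_[x,np.cross(z,x),z]
E
python3 - <<'E'
from kin import *
row([.539,.324,.22],horiz(73,3))
E
```

```text
row [11.47, -2.63, 15.24] [-1.5, 57.38, 0.91] |d|cm 19.25
```

Request:
servo_tool([
  [[1.1, -0.3, 1.5, 0, 5.5, 0], [2.2, -0.5, 3, -0.2, 11, 0.1], [3.3, -0.7, 4.5, -0.4, 17, 0.2], [4.4, -1, 6, -0.6, 23, 0.3], [5.5, -1.3, 7.5, -0.8, 29, 0.4], [6.6, -1.6, 9, -1, 35, 0.5], [7.7, -1.9, 10.5, -1.2, 41, 0.6], [8.8, -2.2, 12, -1.3, 47, 0.7], [10, -2.4, 13.5, -1.4, 53, 0.8], [11.5, -2.6, 15.2, -1.5, 57.4, 0.9], [11.5, -2.6, 15.2, -1.5, 57.4, 0.9], [11.5, -2.6, 15.2, -1.5, 57.4, 0.9], [11.5, -2.6, 15.2, -1.5, 57.4, 0.9]],
])

```text
time: 6.72
tool_pos: [0.5398, 0.3249, 0.2207]
tcp_rot: [-1.467, -1.089, -1.391]
wrist_force: [-0.8, -0.3, -3.2]
width: 0.555
```

Run:
```python
from kin import *
st();k,e=fit();print(k,e); print(fk(bot.read_state()['q'],k,True))
c=cam('side');save(c,'s3.png');c=cam('wrist');save(c,'w3.png')
```

```text
t 6.7167 q [-0.074, 0.332, 2.307, 1.739, 1.418, -1.075] p [0.5398, 0.3249, 0.2207] R [[0.015, 0.957, 0.289], [0.051, -0.29, 0.956], [0.999, 0.0, -0.053]] F [-0.76, -0.29, -3.17] w 0.555
[ 2.51800267e-01 -6.48504199e-09  5.11999772e-01  1.39998778e-03
  5.66200040e-01 -3.46428514e-09  3.47700039e-01  2.48999919e-02] 7.446111116582443e-08
(array([ 0.16624584, -0.01226229,  0.73590327]), array([ 0.43910143, -0.00742047,  0.23918319]), array([0.5397536 , 0.32487725, 0.22067152]))
```

View pics/s3.png

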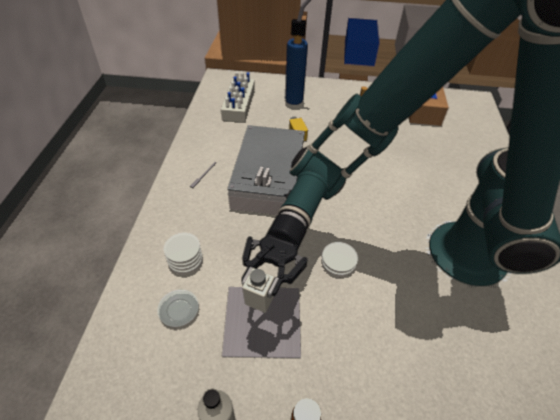

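View pics/w3.png

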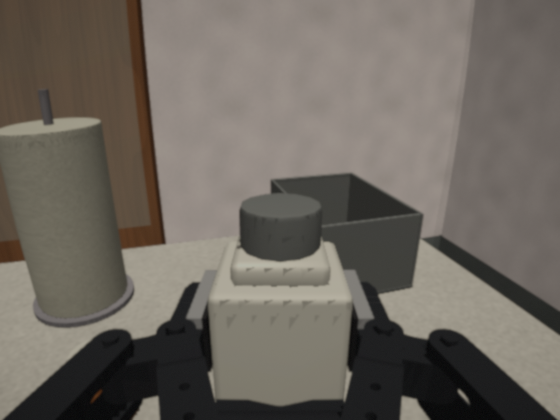

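Run:
```python
from kin import *
c=cam('side'); im=np.array(c['color'])[:,:,::-1]
cv2.imwrite('pics/s3c.png',cv2.resize(im[220:330,210:320],None,fx=5,fy=5,interpolation=cv2.INTER_CUBIC))
print(onz(c,258,274,.263))
row([.533,.334,.10],horiz(71,4))
```

```text
[0.5344921  0.31116961 0.263     ]
row [-12.22, -1.07, 1.39] [-2.0, -1.04, 0.4] |d|cm 12.35
```

View pics/s3c.png

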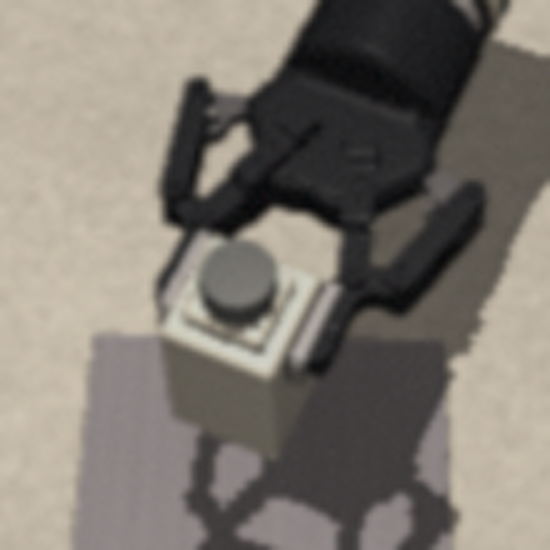

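The side crop shows the bottle upright in the fingers. Its cap at (258,274) maps to (0.534, 0.311), as expected. I lower it now.

Request:
servo_tool([
  [[-3, -0.3, 0.4, -0.5, -0.3, 0.1], [-6, -0.6, 0.8, -1, -0.6, 0.2], [-9, -0.9, 1.1, -1.5, -0.9, 0.3], [-12.2, -1.1, 1.4, -2, -1, 0.4], [-12.2, -1.1, 1.4, -2, -1, 0.4], [-12.2, -1.1, 1.4, -2, -1, 0.4], [-12.2, -1.1, 1.4, -2, -1, 0.4]],
])

```text
time: 7.45
tool_pos: [0.5344, 0.3338, 0.1032]
tcp_rot: [-1.505, -1.077, -1.412]
wrist_force: [0.2, -0.7, -2.1]
width: 0.557
```

Run:
```python
from kin import *
st();row([.533,.334,.068],horiz(71,4))
c=cam('top');save(c,'t3.png');c=cam('side'); save(c,'s4.png')
```

```text
t 7.45 q [-0.045, 0.593, 2.307, 1.835, 1.439, -1.341] p [0.5344, 0.3338, 0.1032] R [[0.018, 0.945, 0.326], [0.064, -0.326, 0.943], [0.998, 0.003, -0.066]] F [0.16, -0.74, -2.15] w 0.557
row [-3.51, -0.15, 0.21] [0.06, -0.21, 0.19] |d|cm 3.52
```

View pics/t3.png

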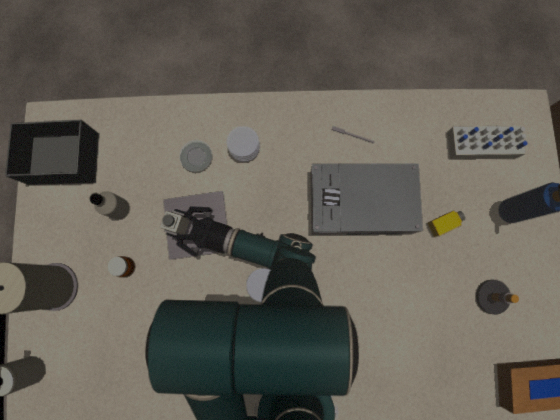

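View pics/s4.png

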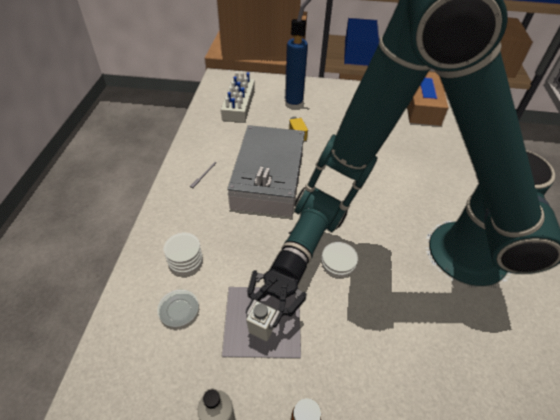

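Run:
```python
from kin import *
k,_=fit();print(fk(bot.read_state()['q'],k,True)[1])
c=cam('top'); im=np.array(c['color'])[:,:,::-1]
for p in [(314,250),(300,233),(283,235),(312,234)]: print(p,onz(c,*p,.11))
cv2.imwrite('pics/t3c.png',cv2.resize(im[180:300,220:340],None,fx=5,fy=5,interpolation=cv2.INTER_CUBIC))
c=cam('side'); im=np.array(c['color'])[:,:,::-1]
cv2.imwrite('pics/s4c.png',cv2.resize(im[130:270,260:380],None,fx=4,fy=4,interpolation=cv2.INTER_CUBIC))
```

```text
[0.42138407 0.00588878 0.12687999]
(314, 250) [ 0.44397794 -0.05783803  0.11      ]
(300, 233) [ 0.48982625 -0.02242082  0.11      ]
(283, 235) [0.48568597 0.02268081 0.11      ]
(312, 234) [ 0.48633179 -0.05408277  0.11      ]
```

View pics/t3c.png

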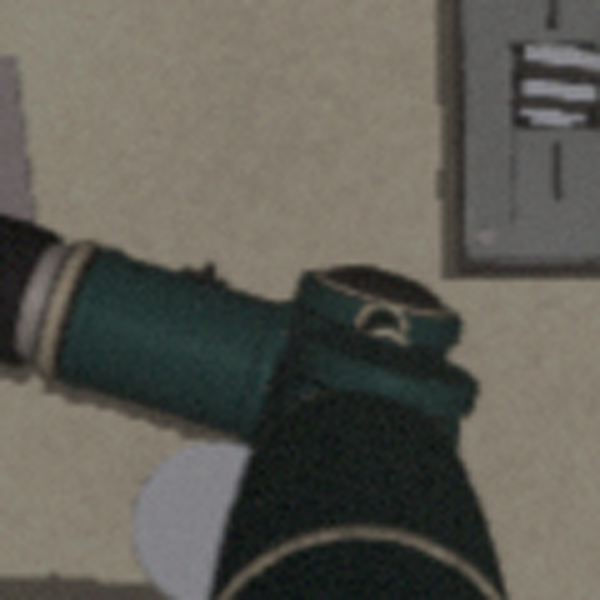

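View pics/s4c.png

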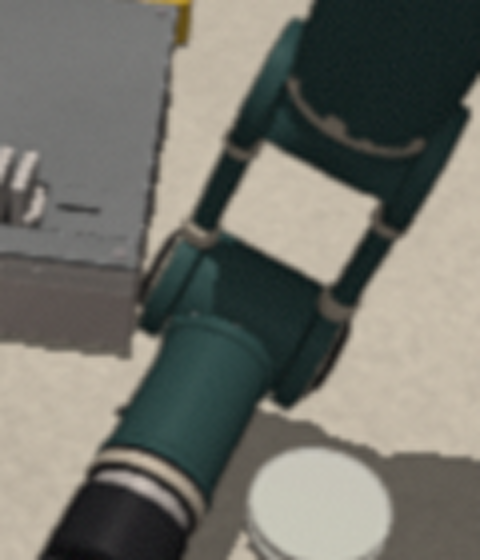

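Request:
servo_tool([
  [[-0.8, 0, 0.1, 0, 0, 0], [-1.6, -0.1, 0.1, 0, 0, 0], [-2.4, -0.1, 0.1, 0, 0, 0], [-3, -0.1, 0.2, 0, 0, 0], [-3, -0.1, 0.2, 0, 0, 0], [-3, -0.1, 0.2, 0, 0, 0]],
])

```text
time: 8.15
tool_pos: [0.533, 0.3343, 0.0723]
tcp_rot: [-1.506, -1.077, -1.411]
wrist_force: [0.7, 0.3, -1.9]
width: 0.553
```

Run:
```python
from kin import *
st()
c=cam('side'); im=np.array(c['color'])[:,:,::-1]
cv2.imwrite('pics/s5c.png',cv2.resize(im[260:370,200:320],None,fx=5,fy=5,interpolation=cv2.INTER_CUBIC))
```

```text
t 8.15 q [-0.044, 0.671, 2.289, 1.842, 1.453, -1.399] p [0.533, 0.3343, 0.0723] R [[0.019, 0.945, 0.325], [0.065, -0.326, 0.943], [0.998, 0.003, -0.067]] F [0.68, 0.25, -1.94] w 0.553
```

View pics/s5c.png

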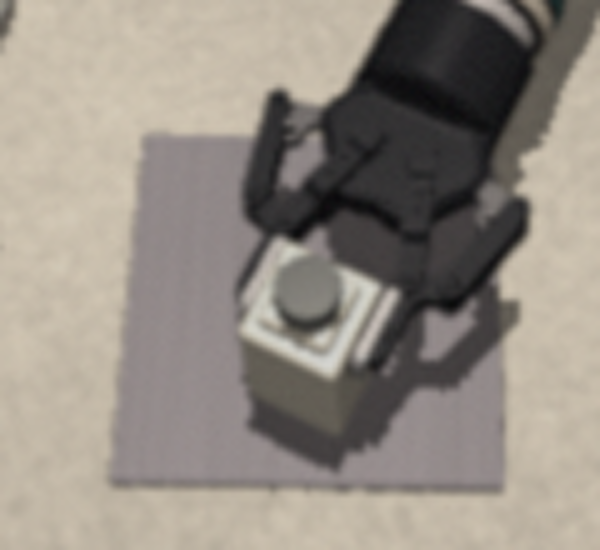

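Request:
servo_tool([
  [[-0.2, 0, 0, 0, 0, 0], [-0.4, 0, 0, 0, 0, 0], [-0.5, 0, 0, 0, 0, 0], [-0.5, 0, 0, 0, 0, 0]],
])

```text
time: 8.53
tool_pos: [0.5331, 0.3339, 0.0675]
tcp_rot: [-1.506, -1.078, -1.412]
wrist_force: [0.5, -0.5, -2.3]
width: 0.554
```

Request:
servo_tool([
  [[-0.1, 0, 0, 0, 0, 0], [-0.2, 0, 0, 0, 0, 0], [-0.3, 0, 0, 0, 0, 0], [-0.3, 0, 0, 0, 0, 0]],
])

```text
time: 8.87
tool_pos: [0.5331, 0.3337, 0.0648]
tcp_rot: [-1.505, -1.077, -1.413]
wrist_force: [-1.4, 0.5, -1.5]
width: 0.551
```

Request:
servo_tool([
  [[-0.1, 0, 0, 0, 0, 0], [-0.2, 0, 0, 0, 0, 0], [-0.2, 0, 0, 0, 0, 0]],
])

```text
time: 9.12
tool_pos: [0.5331, 0.3336, 0.0646]
tcp_rot: [-1.501, -1.076, -1.415]
wrist_force: [-2.6, -2.5, 5.1]
width: 0.557
```

Contact is felt: +5 N at z 0.0646. I release.

Request:
servo_tool([
  [[0, 0, 0, 0, 0, 0], [0, 0, 0, 0, 0, 0], [0, 0, 0, 0, 0, 0], [0, 0, 0, 0, 0, 0], [0, 0, 0, 0, 0, 0], [0, 0, 0, 0, 0, 0]],
], claw=7.5)

```text
time: 9.62
tool_pos: [0.5331, 0.3336, 0.0646]
tcp_rot: [-1.501, -1.076, -1.415]
wrist_force: [-0.2, -0.6, 0.5]
width: 0.879
```

Run:
```python
from kin import *
st()
c=cam('side'); im=np.array(c['color'])[:,:,::-1]
cv2.imwrite('pics/s6c.png',cv2.resize(im[260:370,200:320],None,fx=5,fy=5,interpolation=cv2.INTER_CUBIC))
```

```text
t 9.6167 q [-0.046, 0.696, 2.282, 1.843, 1.464, -1.417] p [0.5331, 0.3336, 0.0646] R [[0.016, 0.946, 0.325], [0.06, -0.325, 0.944], [0.998, 0.005, -0.062]] F [-0.16, -0.65, 0.53] w 0.879
```

View pics/s6c.png

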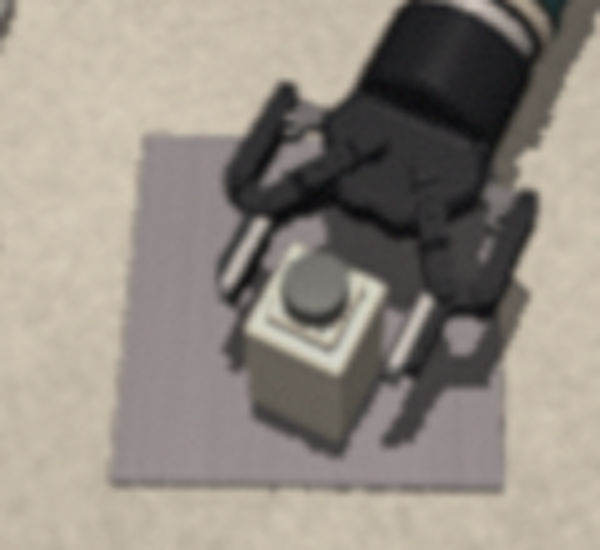

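The bottle stands free on the tray with gaps on both sides. I back out and then rise.

Request:
servo_tool([
  [[0, 0, -0.8, 0, 0, 0], [0.2, 0, -2, 0, 0, 0], [0.4, 0, -4, 0, 0, 0], [0.8, 0, -6, 0, 0, 0], [2, 0, -7, 0, 0, 0], [5, 0, -7, 0, 0, 0], [9, 0, -7, 0, 0, 0], [13, 0, -7, 0, 0, 0], [17, 0, -7, 0, 0, 0], [18, 0, -7, 0, 0, 0], [18, 0, -7, 0, 0, 0]],
], claw=8.54)

```text
time: 10.58
tool_pos: [0.514, 0.2779, 0.2528]
tcp_rot: [-1.497, -1.082, -1.423]
wrist_force: [0.1, -0.6, -0.3]
width: 1.001
```

Run:
```python
from kin import *
np.set_printoptions(precision=4,suppress=True)
st()
c=cam('side'); save(c,'s7.png');im=np.array(c['color'])[:,:,::-1]
t=cam('top'); save(t,'t7.png');im2=np.array(t['color'])[:,:,::-1]
a=cv2.resize(im[270:360,210:320],None,fx=3.5,fy=4,interpolation=cv2.INTER_CUBIC);b=cv2.resize(im2[180:270,150:250],None,fx=4,fy=4,interpolation=cv2.INTER_CUBIC)
cv2.imwrite('pics/c7.png',np.hstack([a[:360],b[:360]]))
row([.56,-.02,.26],down(80))
```

```text
t 10.5833 q [-0.186, 0.202, 2.378, 1.663, 1.442, -1.024] p [0.514, 0.2779, 0.2528] R [[0.007, 0.945, 0.326], [0.061, -0.326, 0.944], [0.998, 0.013, -0.06]] F [0.06, -0.59, -0.3] w 1.001
row [-0.61, 14.18, -26.67] [7.06, -86.18, -6.95] |d|cm 30.21
```

View pics/c7.png

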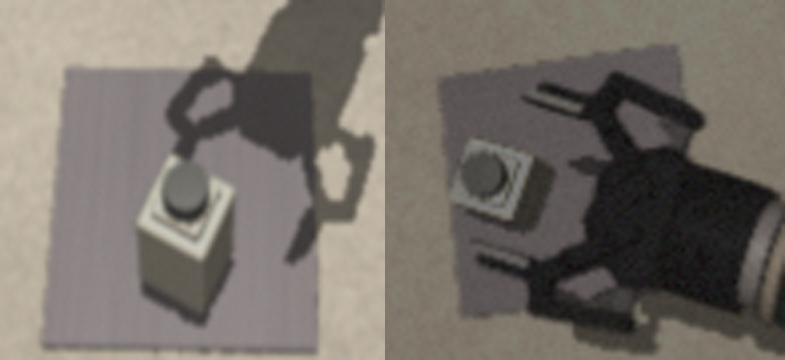

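Run:
```python
from kin import *
for n,p in (('side',(263,316)),('top',(175.4,222.8))):
    c=cam(n); P=onz(c,*p,.104); d=P[:2]-[.532,.2773]; a=np.radians(6.3)
    print(n,P, 'tray frame', d@[np.cos(a),np.sin(a)], d@[-np.sin(a),np.cos(a)])
```

```text
side [0.52536644 0.31585875 0.104     ] tray frame -0.0023622794292132306 0.03905381734469946
top [0.52606183 0.31148488 0.104     ] tray frame -0.0021510565888826164 0.034630056437541884
```

Run:
```python
from kin import *
row([.589,-.09,.25],down(84))
```

```text
row [-1.76, 19.23, -32.28] [9.88, -85.97, -10.35] |d|cm 37.62
```

Request:
servo_tool([
  [[-0.1, 1.4, -2.3, 0.7, -6, -0.7], [-0.3, 2.8, -4.6, 1.4, -12, -1.4], [-0.4, 4.2, -7, 2.1, -18, -2.2], [-0.5, 5.6, -9.4, 2.8, -24, -2.9], [-0.7, 7, -11.8, 3.4, -30, -3.6], [-0.8, 8.4, -14.2, 4.1, -36, -4.3], [-0.9, 9.8, -16.6, 4.8, -42, -5], [-1.1, 11.2, -19, 5.5, -48, -5.8], [-1.2, 12.6, -21.4, 6.2, -54, -6.5], [-1.3, 14, -23.8, 6.9, -60, -7.2], [-1.5, 15.5, -26.2, 7.6, -66, -8], [-1.6, 17, -28.6, 8.3, -72, -8.7], [-1.7, 18.2, -30.5, 9, -79, -9.5], [-1.8, 19.2, -32.3, 9.9, -86, -10.3], [-1.8, 19.2, -32.3, 9.9, -86, -10.3], [-1.8, 19.2, -32.3, 9.9, -86, -10.3], [-1.8, 19.2, -32.3, 9.9, -86, -10.3]],
])

```text
time: 12.2
tool_pos: [0.5875, -0.0891, 0.247]
tcp_rot: [-2.33, -2.098, 0.002]
wrist_force: [-0.7, -0.2, -0.0]
width: 0.998
```

Run:
```python
from kin import *
st()
c=cam('wrist');save(c,'w8.png')
```

```text
t 12.2 q [-0.194, 0.106, 1.76, 0.003, 1.281, -0.09] p [0.5875, -0.0891, 0.247] R [[0.105, 0.994, -0.005], [0.994, -0.105, 0.004], [0.003, -0.006, -1.0]] F [-0.73, -0.24, -0.05] w 0.998
```

View pics/w8.png

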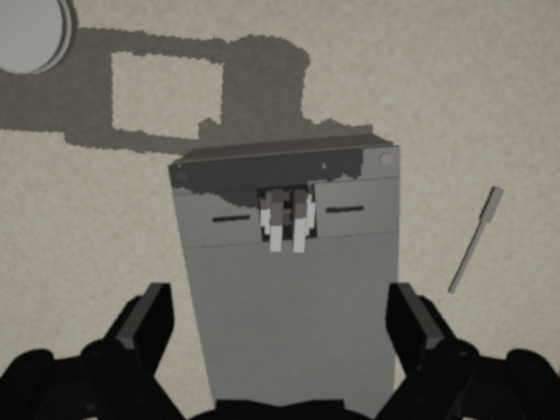

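Run:
```python
from kin import *
c=cam('wrist');im=np.array(c['color'])[:,:,::-1]
cv2.imwrite('pics/w8c.png',cv2.resize(im[175:265,205:370],None,fx=4.8,fy=4.8,interpolation=cv2.INTER_CUBIC))
```

```text
(no output)
```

View pics/w8c.png

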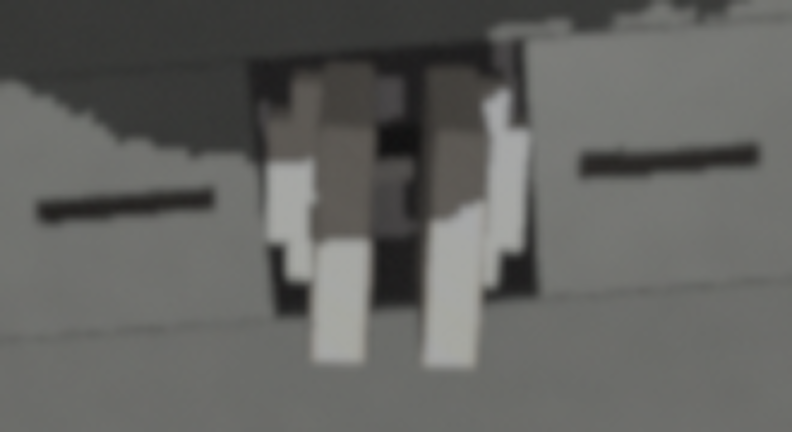

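Run:
```python
from kin import *
np.set_printoptions(precision=4,suppress=True)
c=cam('wrist')
g=lambda x,y,z: onz(c,(x+.5)/4.8-.5+205,(y+.5)/4.8-.5+175,z)
m=[g(38,211,.089),g(213,199,.089),g(581,165,.089),g(758,154,.089)];print('marks',np.array(m)[:,:2],'mid',np.mean(m,0));d=m[3]+m[2]-m[0]-m[1];print('mark dir',np.degrees(np.arctan2(d[1],d[0])))
T=[g(*p,.123) for p in [(318,127),(484,127),(312,363),(476,366)]];print(np.array(T)[:,:2],np.mean(T,0))
d=T[0]+T[1]-T[2]-T[3];print('len',np.linalg.norm(d)/2,'slot dir',np.degrees(np.arctan2(d[1],d[0])), 'width',np.linalg.norm(T[1]-T[0]))
```

```text
marks [[ 0.528  -0.11  ]
 [ 0.5593 -0.1109]
 [ 0.6243 -0.1113]
 [ 0.6555 -0.1124]] mid [ 0.5918 -0.1111  0.089 ]
mark dir -0.8346784739658949
[[ 0.5812 -0.0894]
 [ 0.6067 -0.092 ]
 [ 0.5758 -0.1289]
 [ 0.6021 -0.1321]] [ 0.5915 -0.1106  0.123 ]
len 0.04010581581936943 slot dir 82.84671401557563 width 0.02563044137829678
```

Run:
```python
from kin import *
row([.5916,-.1108,.098],down(82.85))
```

```text
row [-2.03, 0.66, 15.04] [-0.17, -0.08, 1.07] |d|cm 15.19
```

Request:
servo_tool([
  [[-1, 0.3, 2, 0, 0, 0.5], [-2, 0.7, 5, 0, 0, 1.1], [-2, 0.7, 8, 0, 0, 1.1], [-2, 0.7, 11, 0, 0, 1.1], [-2, 0.7, 13, 0, 0, 1.1], [-2, 0.7, 14.5, -0.2, 0, 1.1], [-2, 0.7, 15, -0.2, 0, 1.1], [-2, 0.7, 15, -0.2, 0, 1.1]],
], claw=8.54)

```text
time: 13.02
tool_pos: [0.5901, -0.1105, 0.0965]
tcp_rot: [-2.354, -2.074, 0.001]
wrist_force: [0.2, -0.5, -0.9]
width: 1.001
```

Run:
```python
from kin import *
st();row([.5916,-.1108,.098],down(82.85))
c=cam('wrist');save(c,'w9.png')
```

```text
t 13.0167 q [-0.228, 0.244, 1.892, 0.003, 1.009, -0.103] p [0.5901, -0.1105, 0.0965] R [[0.126, 0.992, -0.003], [0.992, -0.126, 0.003], [0.003, -0.003, -1.0]] F [0.18, -0.53, -0.93] w 1.001
row [-0.01, 0.15, -0.15] [-0.19, -0.14, -0.09] |d|cm 0.21
```

View pics/w9.png

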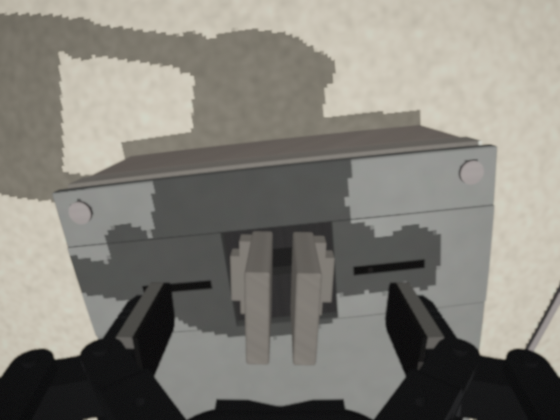

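Both fingers straddle the cheeks, with the fastener centred at about x=282 px between fingers at 170 and 390. I close on it.

Request:
servo_tool([
  [[0, 0.1, -0.1, 0, 0, 0], [0, 0.1, -0.1, 0, 0, 0], [0, 0.1, -0.1, 0, 0, 0], [0, 0.1, -0.1, 0, 0, 0], [0, 0.1, -0.1, 0, 0, 0], [0, 0.1, -0.1, 0, 0, 0], [0, 0.1, -0.1, 0, 0, 0], [0, 0.1, -0.1, 0, 0, 0], [0, 0.1, -0.1, 0, 0, 0], [0, 0.1, -0.1, 0, 0, 0]],
], claw=1.5, grip_force=30)

```text
time: 13.9
tool_pos: [0.5911, -0.1108, 0.0999]
tcp_rot: [-2.354, -2.075, 0.001]
wrist_force: [-6.4, 0.1, 6.1]
width: 0.31
```

Request:
servo_tool([
  [[0, 0, -0.1, 0, 0, 6], [0, 0, -0.1, 0, 0, 12], [0, 0, -0.1, 0, 0, 18], [0, 0, -0.1, 0, 0, 24], [0, 0, -0.1, 0, 0, 30], [0, 0, -0.1, 0, 0, 36], [0, 0, -0.1, 0, 0, 42], [0, 0, -0.1, 0, 0, 48], [0, 0, -0.1, 0, 0, 54], [0, 0, -0.1, 0, 0, 60], [0, 0, -0.1, 0, 0, 66], [0, 0, -0.1, 0, 0, 72], [0, 0, -0.1, 0, 0, 78], [0, 0, -0.1, 0, 0, 83.6], [0, 0, -0.1, 0, 0, 83.6], [0, 0, -0.1, 0, 0, 83.6], [0, 0, -0.1, 0, 0, 83.6]],
])

```text
time: 15.32
tool_pos: [0.5905, -0.1105, 0.1008]
tcp_rot: [-3.139, 0.018, 0.007]
wrist_force: [-2.9, 0.1, 0.3]
width: 0.307
```

Run:
```python
from kin import *
st()
c=cam('wrist');save(c,'w10.png')
```

```text
t 15.3167 q [-0.227, 0.241, 1.887, 0.002, 1.018, 1.354] p [0.5905, -0.1105, 0.1008] R [[1.0, -0.012, -0.004], [-0.012, -1.0, 0.003], [-0.004, -0.003, -1.0]] F [-2.9, 0.14, 0.33] w 0.307
```

View pics/w10.png

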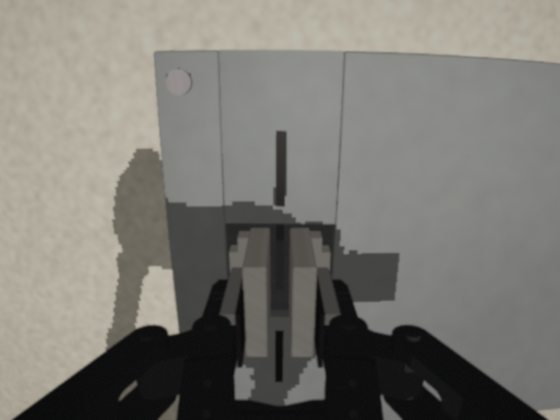

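The slot lines up with the marks at (281,168) and (279,355). I release and rise.

Request:
servo_tool([
  [[0, 0, 0, 0, 0, 0], [0, 0, 0, 0, 0, 0], [0, 0, 0, 0, 0, 0], [0, 0, 0, 0, 0, 0], [0, 0, -2, 0, 0, 0], [0, 0, -5, 0, 0, 0], [0, 0, -9, 0, 0, 0], [0, 0, -13, 0, 0, 0], [0, 0, -13, 0, 0, 0], [0, 0, -13, 0, 0, 0]],
], claw=6)

```text
time: 16.2
tool_pos: [0.5939, -0.1115, 0.2354]
tcp_rot: [-3.141, 0.019, -0.007]
wrist_force: [0.8, -0.4, -0.4]
width: 0.701
```

Run:
```python
from kin import *
st();row([.586,-.24,.16],down(-0.8))
c=cam('wrist');save(c,'w11.png')
```

```text
t 16.2 q [-0.228, 0.126, 1.76, 0.002, 1.252, 1.355] p [0.5939, -0.1115, 0.2354] R [[1.0, -0.012, 0.004], [-0.012, -1.0, 0.001], [0.004, -0.001, -1.0]] F [0.84, -0.38, -0.44] w 0.701
row [-0.66, 12.86, 7.53] [-0.04, -0.25, 0.11] |d|cm 14.92
```

View pics/w11.png

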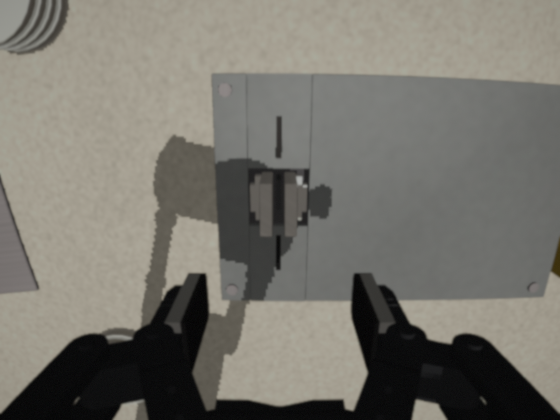

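Request:
servo_tool([
  [[-0.3, 4, 1, 0, 0, 0], [-0.6, 8, 2, 0, 0, 0], [-0.7, 12, 4, 0, 0, 0], [-0.7, 14, 7.5, 0, 0, 0], [-0.7, 14, 10, 0, 0, 0], [-0.7, 14, 12, 0, 0, 0], [-0.7, 14, 12, 0, 0, 0], [-0.7, 14, 12, 0, 0, 0], [-0.7, 14, 12, 0, 0, 0], [-0.7, 14, 12, 0, 0, 0]],
], claw=0, grip_force=30)

```text
time: 17.08
tool_pos: [0.5845, -0.251, 0.1139]
tcp_rot: [-3.141, 0.018, -0.003]
wrist_force: [-0.4, 0.4, -0.1]
width: -0.0
```

Run:
```python
from kin import *
st();row([.586,-.25,.08],down(-0.8))
```

```text
t 17.0833 q [-0.445, 0.285, 1.804, 0.001, 1.052, 1.136] p [0.5845, -0.251, 0.1139] R [[1.0, -0.011, 0.002], [-0.011, -1.0, 0.001], [0.002, -0.001, -1.0]] F [-0.4, 0.36, -0.07] w -0.0
row [0.14, -0.1, 3.39] [-0.03, -0.1, 0.15] |d|cm 3.4
```

Request:
servo_tool([
  [[0, 0, 1, 0, 0, 0], [0, 0, 2, 0, 0, 0], [0, 0, 2.5, 0, 0, 0], [0, 0, 2.8, 0, 0, 0], [0, 0, 3.1, 0, 0, 0], [0, 0, 3.4, 0, 0, 0], [0, 0, 3.6, 0, 0, 0], [0, 0, 3.6, 0, 0, 0], [0, 0, 3.6, 0, 0, 0]],
])

```text
time: 17.83
tool_pos: [0.5847, -0.2507, 0.081]
tcp_rot: [-3.141, 0.018, -0.003]
wrist_force: [-5.3, 3.8, 17.7]
width: -0.002
```

Request:
servo_tool([
  [[0, 0, 0.4, 0, 0, 0], [0, 0, 0.5, 0, 0, 0], [0, 0, 0.5, 0, 0, 0], [0, 0, 0.5, 0, 0, 0], [0, 0, 0.5, 0, 0, 0]],
])

```text
time: 18.25
tool_pos: [0.5848, -0.2507, 0.0809]
tcp_rot: [-3.141, 0.017, -0.003]
wrist_force: [-10.5, 4.8, 26.2]
width: 0.002
```

Run:
```python
from kin import *
st()
for n in ('wrist','side','top'): 
    c=cam(n);save(c,n+'12.png')
im=cv2.imread('pics/side12.png');im2=cv2.imread('pics/top12.png')
a=cv2.resize(im[120:220,210:320],None,fx=3.5,fy=3.5,interpolation=cv2.INTER_CUBIC);b=cv2.resize(im[270:370,210:320],None,fx=3.5,fy=3.5,interpolation=cv2.INTER_CUBIC)
cv2.imwrite('pics/c12.png',np.hstack([a,b]));st()
```

```text
t 18.25 q [-0.445, 0.32, 1.826, 0.001, 0.994, 1.136] p [0.5848, -0.2507, 0.0809] R [[1.0, -0.011, 0.002], [-0.011, -1.0, 0.001], [0.002, -0.001, -1.0]] F [-10.47, 4.78, 26.21] w 0.002
t 18.4 q [-0.445, 0.32, 1.826, 0.001, 0.994, 1.136] p [0.5848, -0.2507, 0.081] R [[1.0, -0.011, 0.002], [-0.011, -1.0, 0.001], [0.002, -0.001, -1.0]] F [-10.51, 5.41, 26.58] w -0.001
```

View pics/c12.png

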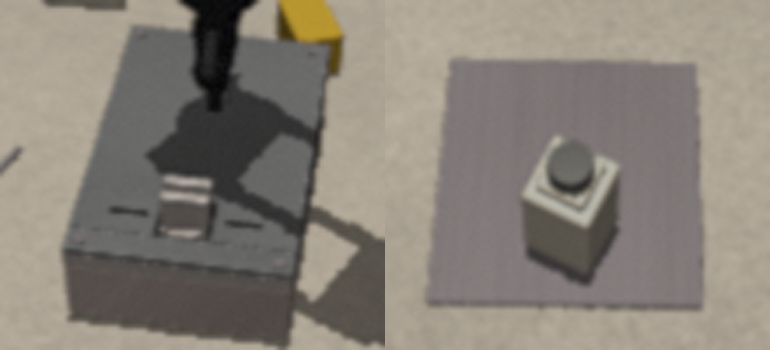

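View pics/top12.png

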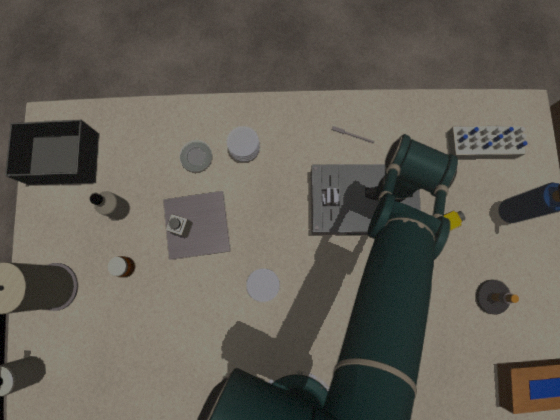

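The panel is down 8 mm (tip at 0.081) with 26 N pressing. The slot is in line with the marks, the bottle stands on the tray at (177,225), and the other things look unmoved. I hand it in.

```bash
python3 -c "
from workcell import finish_job
print(finish_job())"
```

```text
the job is handed in; nothing more can be done
None
```

I handed the job in at about 18.4 s of the 64 s allowed, still pressing the panel down. `finish_job` reports no verdict, so what follows is from my own last checks.

- **Bottle:** it stands cap up on the tray and is released. After release, its cap measured about 2 mm and 35–39 mm from the tray's centre along the two edges (limit 66 mm). The top and side cameras differed by about 4 mm. I judged uprightness by eye in the side picture and did not measure the angle.
- **Fastener:** I measured it at about 0.11 rad and turned it 83.6° clockwise. Afterwards the slot looked parallel to both index marks in the wrist picture, within about 1° by eye.
- **Panel:** I pressed it with closed fingers. The fingertips stopped at z = 0.081 m, which is 8 mm below the start height. The upward wrist force was 26 N, with about 11 N sideways that I left as it was.
- **Other things:** in the last top view, all the other bench items look to be in their starting places. No check failed.

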